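# Click the green filter into the beam and open the shutter

### The job

The shutter of the little filter bench is shut: leave it shut while you step the filter wheel round, by pushing the tabs on its rim with a fingertip, until the green filter clicks into the beam at the bottom of the wheel. Then push the shutter lever right over from the red mark to the white mark to let the light through, and back off. Keep your fingers off the filter glasses, and do not move or pick up any of the loose things standing around.

Things in the scene. Friction and masses are not known exactly. Their poses are not given: they have to be found in the camera images.
- filter_bench: optical bench bolted to the table: dark base plate 138x70x12 mm carrying, front to back, a finned lamp head, a lens tube with shutter, an upright six-place filter wheel and a grey camera. Origin on the table top straight below the wheel's hub; x along the beam from lamp to camera (away from the robot, within 0.3 rad), y to the left seen from the front (lamp side), z up. Never moves.
- hub (a point): centre of the filter wheel, in its mid-plane, 96 mm above the table. The wheel stands square to the bench's x: dark disc 104 mm across, 9 mm thick, with six round glasses and, half-way between neighbouring glasses, six tabs standing out radially from its rim. At every click two tabs lean 30 degrees left and right of straight up, two lie level, two point down.
- tab (a point): centre of the rounded end of the tab that follows the green glass, 30 degrees further counter-clockwise; the other five are like it, 60 degrees apart. 72 mm from the hub. A tab is 7 mm thick (10 mm at its end), 13 mm wide along the bench's x, and reaches from the rim (52 mm from the hub) to 77 mm. A finger can come down from above between or beside the upper tabs and push sideways.
- beam (a point): fixed point on the beam axis in the wheel's mid-plane, 60 mm above the table, 36 mm straight below the hub. The filter standing here is in the beam; seen from the front it is half hidden behind the lens tube.
- filter_wheel (a joint): turn of the wheel, rad, growing counter-clockwise seen from the front (the robot's side). Green is in the beam at 0 and 6.283. A spring ball clicks the wheel in every 1.047 rad and, when let go, draws it to the nearest click; under 3 N at a tab end turns it. Turns both ways without end. Starts at any filter but green, now and then stuck half-way between two.
- shutter (a joint): shutter lever, rad: 0 = shut, leaning 30 degrees to the left seen from the front, at the red mark; 1.05 = fully open, leaning 30 degrees to the right, at the white mark, against its stop. Pivots about the beam axis and stays wherever it is left (about 0.6 N at the knob moves it).
- lever_knob (a point): centre of the black ball knob (15 mm across) on the 6 mm steel shutter lever, 82 mm from the beam axis, moving with the lever in an upright plane 51 mm in front of the wheel's mid-plane (towards the lamp). 131 mm above the table at either end of its travel, 142 mm when upright.
- glass_green: green filter of the wheel: round green glass, 23 mm across, in a bright ring, with a paint mark of its colour on the rim beside it; origin at the glass centre, 36 mm from the wheel's hub, turning with the wheel. This is the one wanted in the beam. One dot is engraved beside it.
- glass_blue: blue filter of the wheel: round blue glass, 23 mm across, in a bright ring, with a paint mark of its colour on the rim beside it; origin at the glass centre, 36 mm from the wheel's hub, turning with the wheel. 2 dots beside it; it sits 60 degrees counter-clockwise round the wheel from the green one, seen from the front.
- glass_red: red filter of the wheel: round red glass, 23 mm across, in a bright ring, with a paint mark of its colour on the rim beside it; origin at the glass centre, 36 mm from the wheel's hub, turning with the wheel. 3 dots beside it; it sits 120 degrees counter-clockwise round the wheel from the green one, seen from the front.
- glass_amber: amber filter of the wheel: round amber glass, 23 mm across, in a bright ring, with a paint mark of its colour on the rim beside it; origin at the glass centre, 36 mm from the wheel's hub, turning with the wheel. 4 dots beside it; it sits 180 degrees counter-clockwise round the wheel from the green one, seen from the front.
- glass_violet: violet filter of the wheel: round violet glass, 23 mm across, in a bright ring, with a paint mark of its colour on the rim beside it; origin at the glass centre, 36 mm from the wheel's hub, turning with the wheel. 5 dots beside it; it sits 240 degrees counter-clockwise round the wheel from the green one, seen from the front.
- glass_clear: clear filter of the wheel: round clear glass, 23 mm across, in a bright ring, with a paint mark of its colour on the rim beside it; origin at the glass centre, 36 mm from the wheel's hub, turning with the wheel. 6 dots beside it; it sits 300 degrees counter-clockwise round the wheel from the green one, seen from the front.
- dust_cap: black round dust cap, 41 mm across, 13 mm high, lying left of the bench's front end; origin at its underside. Loose; a bystander that is to be left alone.
- cap_screw: bright M6 cap screw, 10 mm across, 22 mm high, standing on its head right of the bench's back end; origin at its underside. Loose; a bystander that is to be left alone.
- filter_cube: black filter cube, 40x38x41 mm, standing left of the bench; origin at its underside. Loose; a bystander that is to be left alone.
- objective_lens: white objective lens standing upright, 34 mm across, 60 mm high, well to the right of the bench at the table's front; origin at its underside. Loose; a bystander that is to be left alone.
- lens_cleaner: white spray bottle with a blue cap, 35 mm across, 120 mm high, well to the right of the bench, at the back; origin at its underside. Loose; a bystander that is to be left alone.

How it is judged:
By the outcome, as a careful person would: the job done as asked, in the order asked, and still so for the second after the job is handed in, with the robot touching nothing.
It also fails if it takes over 54 s, if anything falls off the work surface, if the arm or the gripper's body presses on something with over 40 N, if the wrist force passes 120 N, or if a joint passes its speed limit or range.

### The arm

A 6-joint arm with a two-finger parallel gripper is mounted at the origin on a cart in front of the work surface, level with it; the furniture and walls round the work are solid. World frame = base frame: x ahead of the robot, y to its left, z up, the work surface at z = 0. Lengths are in m, angles in rad, forces in N, time in s.
With the tool pointing down it reaches from about 0.375 to 0.9 m from the base axis. Payload 3.1 kg.
Tool frame: the origin (TCP) lies between the finger pads; the fingertips stand 19 mm ahead of it and the grasp point (between the pads) is the TCP; z points along the fingers, y is the direction in which the jaws open and shut (so a half turn about z gives the same grasp; the last joint's range is limited). The gripper opens to 85 mm and grips with 20 to 120 N. Pads are 22 mm wide; open, the fingers measure 114 mm over their backs; the gripper's body (76 mm by 85 mm) begins 54 mm behind the grasp point. The pads swing forward as they close: fully open they stand 13 mm farther back than shut.
Start: joints at [0.954, 0.527, 1.433, -0, 1.181, -0.178], TCP at [0.265, 0.566, 0.25] pointing down, gripper open.
Joint ranges: [-3.08, 3.08], [-0.75, 2.2], [0.22, 2.44], [-1.43, 4.57], [0, 2.65], [-2.85, 2.85]. Speed limits (rad/s): [2.79, 2.79, 3.14, 3.14, 3.14, 3.14].

### API

Orientations are given as a unit quaternion [x, y, z, w].
In Python, from station import manip, optics, job gives the robot as it stands.
- The arm moves only by the shell command python3 -m inch 'ROWS' [OPENING] [FORCE]. ROWS is JSON, one flat list of numbers, 4 for each row, row after row: the shift along the world's x, y, z in cm, then the turn about the world's z in rad. A call has 1 to 20 rows; each row shifts and turns the commanded pose from where the row before left it; what a row does not reach is not made up. A row lasts 1/8 s, in which the tool goes at most 62.5 mm and 10.7 degrees, less where a joint would pass 70% of its speed; a pose out of reach is approached as far as the arm can. A call with a gripper value outside its range is refused whole. OPENING is the opening in per cent of the stroke, from 0 (shut) to 100 (fully open), set as the call begins (- or left out, the last holds). The fingers move at their own pace and stop on an object; FORCE is the grip in N (left out, the last holds). Time passes only in rows, so rows that do not move let the fingers close. It gives the time, the measured TCP pose, the force and the opening at its end, in the units of the state.
- manip.sense(): the state, without advancing time (a new reading comes with each control period).
- optics.snapshot(name): name is "scene" or "top"; returns (picture, depth): 420x560x3 uint8, red, green, blue; 420x560 float32, m along the optical axis (not along the pixel's ray), 0 where there is no reading.
- optics.camera_model(name): a dict with "mtx" (3x3 intrinsics, pixels), "camera_from_world" (4x4, takes a point from world to camera coordinates). Camera axes: x right, y up, looking along -z (the intrinsics and any distortion apply to the point x, -y, -z); pixel columns grow to the right and rows downward; lengths in m; the calibration is good to about 2 mm. A picture is of the moment at which its call begins. camera_model takes no time and is no camera call.
- job.sign_off(): hands the job in, once; it reports no verdict.
The state is a dict: "t": time; "q": joint angles; "qd": joint speeds; "tau": joint torques, N m; "tcp_pos": TCP position; "tool_rot": TCP orientation; "force": force on the tool from outside, world axes, zero at the start; "ft_torque": the same for the moment, N m; "finger_gap": opening from 0.0 (shut) to 1.0 (fully open).
Only numpy, scipy, OpenCV 4.12 (cv2) and the standard library are available. Lean on these libraries where they do the work, as an engineer would, in place of code of your own. Each camera call takes 0.05 s, during which the arm holds its last target.

## Working session

There is one attempt and no reset: what is moved stays moved. The work goes in short steps, Python scripts to look and compute and a shell command to move; the robot and the scene stay as the last step left them, time stands still between calls to the robot, and variables do not carry over. Pictures are saved under pics/ and viewed, and the job is handed in when it is done.

```bash
ls; mkdir -p pics
python3 - <<'E'
from station import manip, optics
import cv2, numpy as np
for n in("scene","top"):
    im,d=optics.snapshot(n); cv2.imwrite(f"pics/{n}0.png",im[:,:,::-1]); np.savez(f"pics/{n}0.npz",im=im,d=d)
    m=optics.camera_model(n); print(n,m)
s=manip.sense(); print(s)
E
```

```text
pics
scene {'mtx': array([[410.67348656,   0.        , 288.70921483],
       [  0.        , 410.67348656, 209.95067684],
       [  0.        ,   0.        ,   1.        ]]), 'camera_from_world': array([[ 0.75908759, -0.65091757, -0.00960956, -0.24133818],
       [ 0.3077381 ,  0.3457921 ,  0.88641136, -0.32010286],
       [-0.57365782, -0.67582109,  0.46279862, -0.59476282],
       [ 0.        ,  0.        ,  0.        ,  1.        ]])}
top {'mtx': array([[476.01630215,   0.        , 279.8228883 ],
       [  0.        , 476.01630215, 211.23920894],
       [  0.        ,   0.        ,   1.        ]]), 'camera_from_world': array([[-0.01011251, -0.99986474,  0.0129705 ,  0.15544428],
       [ 0.98494286, -0.00772118,  0.1727077 , -0.50003056],
       [-0.17258419,  0.01452171,  0.98488772, -1.13120171],
       [ 0.        ,  0.        ,  0.        ,  1.        ]])}
{'t': 0.1, 'q': array([ 9.53492441e-01,  5.28366219e-01,  1.43375988e+00, -2.41901141e-05,
        1.18142269e+00, -1.78480842e-01]), 'qd': array([ 9.06016226e-05, -2.03535211e-03, -2.51598269e-03, -7.07587826e-04,
       -5.16224148e-04,  1.39241442e-03]), 'tau': array([ 2.00364498e-04, -4.43301129e+01, -1.78586447e+01, -1.66582836e-04,
        3.88930348e-03,  1.02311866e-06]), 'tcp_pos': array([0.26515839, 0.56529575, 0.24944028]), 'tool_rot': array([ 2.17650695e-01,  9.76026238e-01, -9.05991079e-04, -3.68665007e-04]), 'force': array([ 0.2532865 , -0.73954076, -0.12587392]), 'ft_torque': array([-0.00276549, -0.01899209,  0.04934624]), 'finger_gap': 1.0000435072350644}
```

View pics/scene0.png

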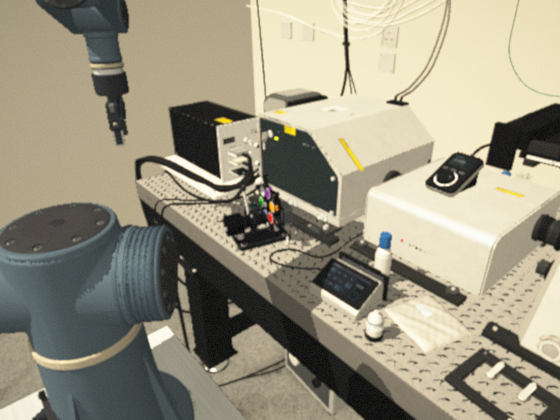

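View pics/top0.png

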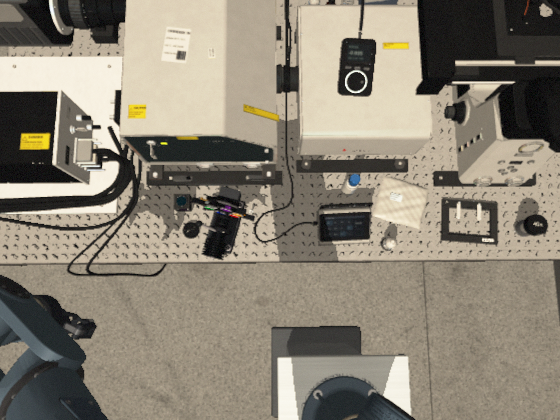

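The scene view shows the bench near (260,215), and in the top view it is near (225,225). I'll zoom in on both.

Run:
```python
import cv2, numpy as np
a=cv2.imread("pics/scene0.png")[165:255,205:325]; cv2.imwrite("pics/scene0z.png",cv2.resize(a,None,fx=6.5,fy=6.5,interpolation=cv2.INTER_CUBIC))
a=cv2.imread("pics/top0.png")[180:270,165:285]; cv2.imwrite("pics/top0z.png",cv2.resize(a,None,fx=6.5,fy=6.5,interpolation=cv2.INTER_CUBIC))
```

```text
(no output)
```

View pics/scene0z.png

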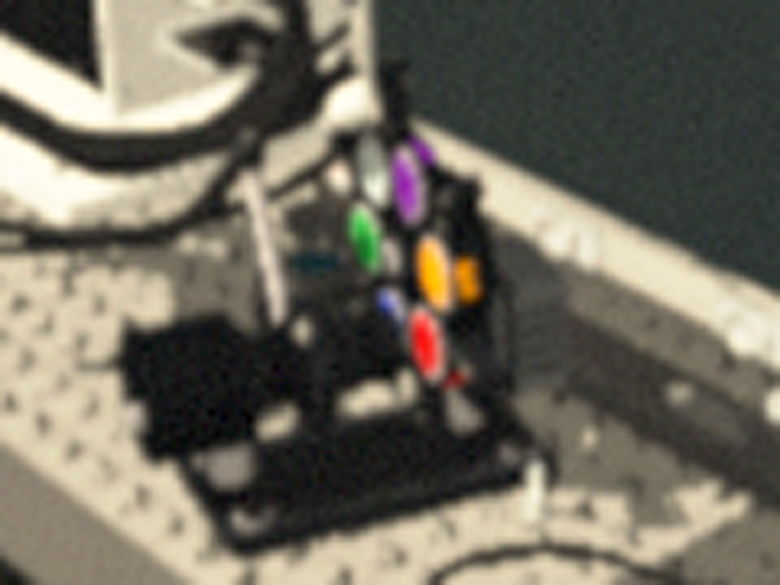

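View pics/top0z.png

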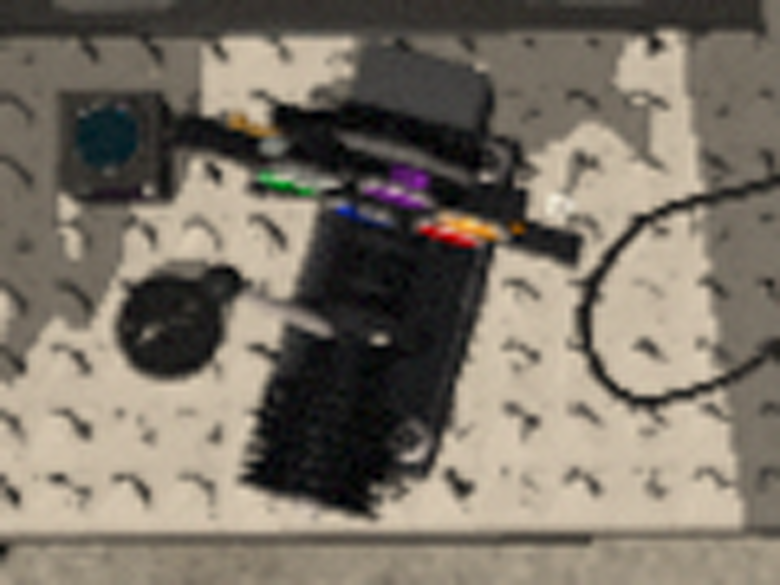

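```bash
cat > h.py <<'E'
import cv2, numpy as np
from station import manip, optics
def ray(n,u,v):
    m=optics.camera_model(n);K=m["mtx"];T=m["camera_from_world"]
    d=np.array([(u-K[0,2])/K[0,0],-(v-K[1,2])/K[1,1],-1.]);R=T[:3,:3]
    return -R.T@T[:3,3], R.T@d      # depth s: o+s*d
def proj(n,P):
    m=optics.camera_model(n);K=m["mtx"];T=m["camera_from_world"];c=T[:3,:3]@P+T[:3,3]
    return K[0,0]*c[0]/-c[2]+K[0,2], K[1,1]*-c[1]/-c[2]+K[1,2]
def onz(n,u,v,z):
    o,d=ray(n,u,v); return o+d*(z-o[2])/d[2]
def tri(a,b):
    o1,d1=ray("scene",*a);o2,d2=ray("top",*b)
    s=np.linalg.lstsq(np.c_[d1,-d2],o2-o1,rcond=None)[0]
    p,q=o1+s[0]*d1,o2+s[1]*d2; return (p+q)/2,np.linalg.norm(p-q)
def blobs(n,im,roi,amin=4):
    x0,y0,x1,y1=roi; hsv=cv2.cvtColor(im,cv2.COLOR_RGB2HSV)
    R={"red":[(0,8),(172,180)],"amber":[(11,24)],"green":[(45,75)],"blue":[(110,130)],"violet":[(132,160)]}
    out={}
    for c,rs in R.items():
        m=np.zeros(im.shape[:2],np.uint8)
        for a,b in rs: m|=cv2.inRange(hsv,(a,130,70),(b,255,255))
        k=np.zeros_like(m);k[y0:y1,x0:x1]=m[y0:y1,x0:x1]
        N,_,st,ce=cv2.connectedComponentsWithStats(k)
        out[c]=[(round(ce[i][0],1),round(ce[i][1],1),int(st[i][4])) for i in range(1,N) if st[i][4]>=amin]
    return out
E
python3 - <<'E'
from h import *
for n,roi in(("scene",(225,175,300,250)),("top",(180,195,270,230))):
    z=np.load(f"pics/{n}0.npz")
    b=blobs(n,z["im"],roi)
    for c in b:
        for u,v,a in b[c]:
            d=z["d"][int(round(v)),int(round(u))]; o,r=ray(n,u,v); print(n,c,u,v,a,(o+d*r).round(4))
E
```

```text
scene red 269.7 217.8 33 [0.4805 0.2607 0.0708]
scene red 274.5 222.5 4 [0.4842 0.2467 0.0619]
scene amber 273.4 207.3 68 [0.4762 0.2389 0.1097]
scene green 260.8 202.0 14 [0.4976 0.3184 0.0872]
scene violet 269.2 187.6 5 [0.4885 0.2688 0.1474]
scene violet 266.9 193.4 14 [0.4865 0.2763 0.1299]
top red 233.2 216.0 14 [0.4851 0.263  0.0744]
top amber 202.8 199.2 11 [0.5215 0.3324 0.0999]
top amber 237.0 214.7 16 [0.4826 0.2514 0.1077]
top amber 244.0 214.8 4 [0.4825 0.2352 0.1064]
top green 207.5 208.0 4 [0.5015 0.3219 0.0939]
top blue 218.6 212.4 5 [0.4908 0.2957 0.0936]
top violet 227.6 206.9 14 [0.494  0.2696 0.1462]
top violet 225.5 210.2 11 [0.4873 0.2747 0.1421]
```

Run:
```python
from h import *
from scipy.optimize import least_squares
obs=[("scene",0,261.3,201.5),("scene",3,271.8,206.5),("scene",2,270.7,217.8),("scene",4,267.6,193.5),("scene",5,262.4,190.8),
("top",4,225.7,210.2),("top",3,236.8,214.8),("top",0,208.8,208.1)]
off=-0.004
def P(p,k):
    a=p[3]+k*np.pi/3; l=0.036*np.cos(a); z=0.096+.036*np.sin(a) # a ccw from right
    c,s=np.cos(p[2]),np.sin(p[2]); return np.array([p[0]+off*c+s*l, p[1]+off*s-c*l, z])
def f(p): return np.concatenate([np.subtract(proj(n,P(p,k)),(u,v)) for n,k,u,v in obs])
r=least_squares(f,[.487,.277,-.26,np.radians(210)]);p=r.x
print("hub",p[:2].round(4),"yaw",p[2].round(4),"green angle deg",np.degrees(p[3]).round(1)); print(r.fun.reshape(-1,2).round(1))
# knob candidates / depth around lever in top and scene
c,s=np.cos(p[2]),np.sin(p[2])
W=lambda x,y,z:np.array([p[0]+c*x-s*y,p[1]+s*x+c*y,z])
print("bench ex",c,s,"ey",-s,c)
for nm,q in dict(knob0=(-.051,.041,.131),knob1=(-.051,-.041,.131),tabR=(0,-.036,.158),tabL=(0,.036,.158),tabR0=(0,-.072,.096)).items():
    print(nm,W(*q).round(4),np.round(proj("scene",W(*q)),1),np.round(proj("top",W(*q)),1))
```

```text
hub [0.4955 0.2848] yaw -0.2728 green angle deg 193.1
[[ 0.3 -0.3]
 [ 0.2  0.2]
 [ 0.1 -0.4]
 [ 0.2 -0.5]
 [ 0.2 -0.2]
 [-0.2  0.2]
 [ 0.   0.3]
 [ 0.   0.5]]
bench ex 0.9630272801911259 -0.26940389308189766 ey 0.26940389308189766 0.9630272801911259
knob0 [0.4575 0.338  0.131 ] [242.5 188.4] [197.8 224.3]
knob1 [0.4354 0.259  0.131 ] [254.1 201.6] [232.7 233.7]
tabR [0.4858 0.2501 0.158 ] [273.1 186.3] [235.9 209.5]
tabL [0.5052 0.3194 0.158 ] [261.8 175.6] [204.7 201.2]
tabR0 [0.4761 0.2154 0.096 ] [279.8 215.9] [252.7 218.1]
```

Run:
```python
from h import *
p=[.4955,.2848,-.2728];c,s=np.cos(p[2]),np.sin(p[2])
for a in (0,-17,60,43,120,103,180,163):
    r=np.radians(a);y=-.074*np.cos(r);q=np.array([p[0]-s*y,p[1]+c*y,.096+.074*np.sin(r)])
    t=[np.array(proj("scene",q)),np.array(proj("top",q))]
    print(a,"scene zoom",((t[0]-(205,165)+.5)*6.5).round(),"top zoom",((t[1]-(165,180)+.5)*6.5).round(), "px",t[0].round(1))
a=cv2.imread("pics/scene0.png")[170:225,245:295]; a=cv2.convertScaleAbs(a,alpha=2.5,beta=20);cv2.imwrite("pics/scene0zz.png",cv2.resize(a,None,fx=10,fy=10,interpolation=cv2.INTER_CUBIC))
```

```text
0 scene zoom [491. 336.] top zoom [579. 253.] px [280.1 216.2]
-17 scene zoom [489. 384.] top zoom [573. 260.] px [279.7 223.6]
60 scene zoom [447. 137.] top zoom [466. 195.] px [273.2 185.6]
43 scene zoom [466. 189.] top zoom [517. 215.] px [276.2 193.6]
120 scene zoom [371.  66.] top zoom [257. 139.] px [261.6 174.7]
103 scene zoom [390.  65.] top zoom [312. 150.] px [264.6 174.6]
180 scene zoom [344. 181.] top zoom [185. 147.] px [257.4 192.3]
163 scene zoom [345. 135.] top zoom [183. 138.] px [257.5 185.3]
```

View pics/scene0zz.png

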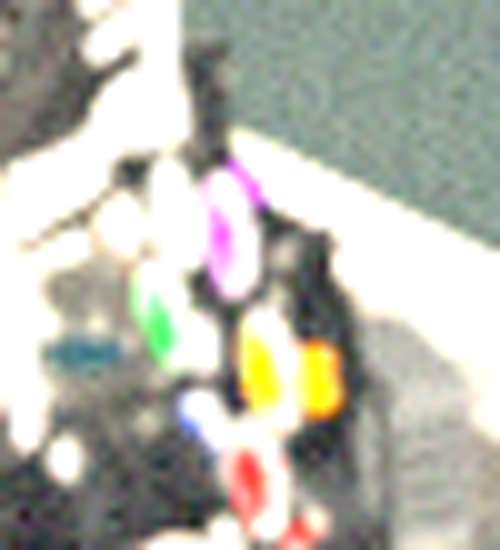

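Run:
```python
from h import *
for n in("scene","top"):
    z=np.load(f"pics/{n}0.npz");d=z["d"]
    v,u=np.mgrid[:420,:560];o,_=ray(n,0,0)
    m=optics.camera_model(n);K=m["mtx"];R=m["camera_from_world"][:3,:3]
    r=np.stack([(u-K[0,2])/K[0,0],-(v-K[1,2])/K[1,1],-np.ones_like(u,float)],-1)@R
    X=o+r*d[...,None]; X=X[d>0]
    for y0 in np.arange(.15,.6,.05):
        k=(X[:,1]>y0)&(X[:,1]<y0+.05)&(X[:,2]>.12)&(X[:,0]<.8)&(X[:,0]>.33)
        Y=X[k]; print(n,round(y0,2),len(Y), [(round(a,2),round(Y[(Y[:,0]>=a)&(Y[:,0]<a+.05)][:,2].max(),3)) for a in np.arange(.3,.8,.05) if ((Y[:,0]>=a)&(Y[:,0]<a+.05)).any()])
```

```text
scene 0.15 2258 [(np.float64(0.6), np.float64(0.213)), (np.float64(0.65), np.float64(0.213)), (np.float64(0.7), np.float64(0.212)), (np.float64(0.75), np.float64(0.213))]
scene 0.2 1805 [(np.float64(0.45), np.float64(0.152)), (np.float64(0.6), np.float64(0.253)), (np.float64(0.65), np.float64(0.253)), (np.float64(0.7), np.float64(0.253)), (np.float64(0.75), np.float64(0.253))]
scene 0.25 1521 [(np.float64(0.45), np.float64(0.173)), (np.float64(0.5), np.float64(0.173)), (np.float64(0.6), np.float64(0.267)), (np.float64(0.65), np.float64(0.268)), (np.float64(0.7), np.float64(0.267)), (np.float64(0.75), np.float64(0.271))]
scene 0.3 1075 [(np.float64(0.4), np.float64(0.137)), (np.float64(0.45), np.float64(0.172)), (np.float64(0.5), np.float64(0.14)), (np.float64(0.6), np.float64(0.267)), (np.float64(0.65), np.float64(0.268)), (np.float64(0.7), np.float64(0.267)), (np.float64(0.75), np.float64(0.269))]
scene 0.35 920 [(np.float64(0.5), np.float64(0.123)), (np.float64(0.6), np.float64(0.267)), (np.float64(0.65), np.float64(0.267)), (np.float64(0.7), np.float64(0.268)), (np.float64(0.75), 
[... 1460 characters left out ...]
(np.float64(0.65), np.float64(0.27)), (np.float64(0.7), np.float64(0.271)), (np.float64(0.75), np.float64(0.271))]
top 0.4 2435 [(np.float64(0.55), np.float64(0.23)), (np.float64(0.6), np.float64(0.272)), (np.float64(0.65), np.float64(0.272)), (np.float64(0.7), np.float64(0.27)), (np.float64(0.75), np.float64(0.271))]
top 0.45 1550 [(np.float64(0.6), np.float64(0.269)), (np.float64(0.65), np.float64(0.271)), (np.float64(0.7), np.float64(0.27)), (np.float64(0.75), np.float64(0.27))]
top 0.5 3 [(np.float64(0.7), np.float64(0.12)), (np.float64(0.75), np.float64(0.12))]
top 0.55 26 [(np.float64(0.3), np.float64(0.518)), (np.float64(0.6), np.float64(0.123)), (np.float64(0.65), np.float64(0.144))]
```

```bash
python3 -m inch '[1,-1.5,0.5,0, 2.2,-2.8,0,0.02, 2.2,-2.8,0,0.02, 2.2,-2.8,0,0.02, 2.2,-2.8,0,0.02, 2.2,-2.8,0,0.02, 2.2,-2.8,0,0.02, 2.2,-2.8,0,0.02, 2.2,-2.8,0,0.02, 2.2,-2.8,0,0.01, 1.8,-2.8,0,0, 0,0,0,0,0,0,0,0]' 0
python3 - <<'E'
from h import *
for n in("scene","top"):
    im,d=optics.snapshot(n); cv2.imwrite(f"pics/{n}1.png",im[:,:,::-1]); np.savez(f"pics/{n}1.npz",im=im,d=d)
a=cv2.imread("pics/scene1.png")[125:245,205:365];b=cv2.imread("pics/top1.png")[150:270,155:315]
a=cv2.resize(np.vstack([a,b]),None,fx=2.5,fy=2.5,interpolation=cv2.INTER_CUBIC)
a=np.hstack([a[:300],a[300:]]);cv2.imwrite("pics/z1.png",a)
s=manip.sense();print(s["t"],s["tcp_pos"],s["tool_rot"],s["force"],s["finger_gap"])
E
```

```text
t: 1.72
tcp_pos: [0.4911, 0.2704, 0.2554]
tool_rot: [0.134, 0.991, 0.0, -0.0]
force: [0.1, 0.7, 0.5]
finger_gap: 0.002
1.825 [0.49075774 0.27116896 0.2553948 ] [ 1.33588121e-01  9.91036913e-01  1.32953621e-05 -2.26234045e-04] [-0.48164214  0.11046708  0.73054862] 0.002057220119541216
```

View pics/z1.png

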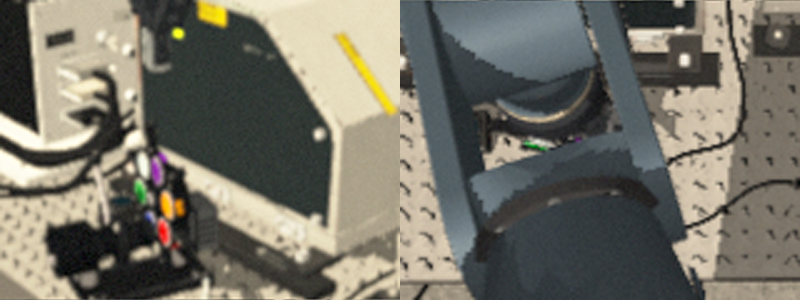

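Run:
```python
from h import *
print(proj("scene",np.array([.491,.2707,.2364])))
a=cv2.imread("pics/scene1.png")[120:225,225:315];cv2.imwrite("pics/z1b.png",cv2.resize(cv2.convertScaleAbs(a,alpha=1.6),None,fx=5.6,fy=5.6,interpolation=cv2.INTER_CUBIC))
```

```text
(np.float64(268.3472252235539), np.float64(151.95725500214223))
```

View pics/z1b.png

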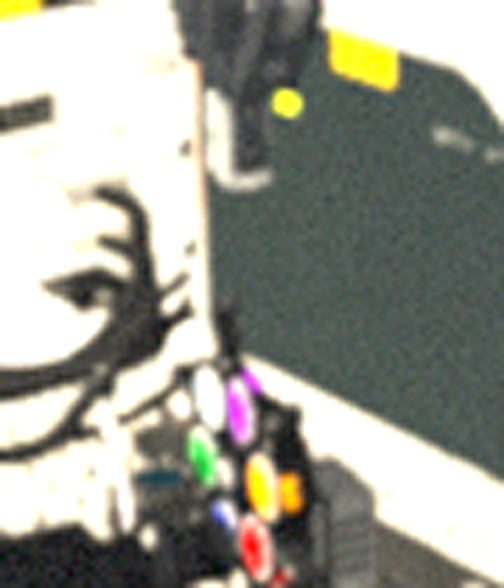

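The fingertip appears at about px (268,153), against a predicted (268,152), so the calibration agrees. The wheel is stuck between clicks with its tabs at about 43° and 103°. I'll come down between those two and push left until it clicks.

```bash
python3 -m inch '[0,0,-2,0,0,0,-2,0,0,0,-2,0,0,0,-1.3,0,0,0,-1,0,0,0,0,0]'; python3 -m inch '[0.16,0.58,0,0,0.16,0.58,0,0,0.13,0.48,0,0,0.13,0.48,0,0,0.1,0.38,0,0,0,0,0,0]'
python3 - <<'E'
from h import *
im,d=optics.snapshot("scene"); cv2.imwrite("pics/scene2.png",im[:,:,::-1])
a=cv2.imread("pics/scene2.png")[120:225,225:315];cv2.imwrite("pics/z2.png",cv2.resize(cv2.convertScaleAbs(a,alpha=1.6),None,fx=5.6,fy=5.6,interpolation=cv2.INTER_CUBIC))
E
```

```text
t: 2.58
tcp_pos: [0.4911, 0.2709, 0.1718]
tool_rot: [0.134, 0.991, -0.0, -0.001]
force: [-0.7, 0.3, 0.5]
finger_gap: 0.006
t: 3.32
tcp_pos: [0.4984, 0.2961, 0.1723]
tool_rot: [0.134, 0.991, 0.0, 0.0]
force: [-0.3, 0.6, -0.2]
finger_gap: 0.001
```

View pics/z2.png

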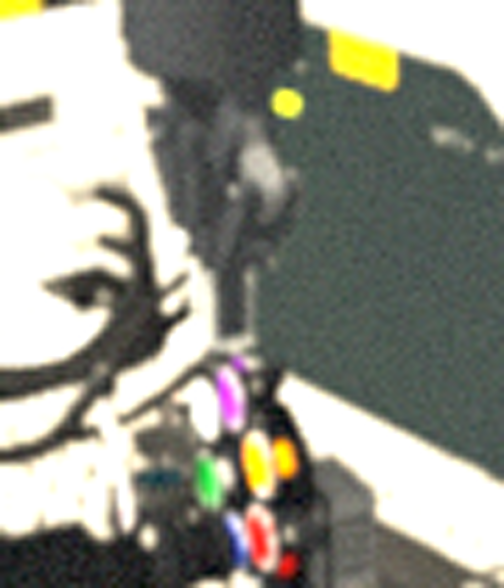

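```bash
python3 -m inch '[0,0,1,0,0,0,3,0,-0.5,-1.8,0,0,-0.5,-1.8,0,0,-0.5,-1.8,0,0,-0.49,-1.73,0,0,0,0,0,0]'
python3 - <<'E'
from h import *
im,d=optics.snapshot("scene"); cv2.imwrite("pics/scene3.png",im[:,:,::-1])
p=[.4955,.2848,-.2728];c,s=np.cos(p[2]),np.sin(p[2])
q=manip.sense()["tcp_pos"]-np.array(p[:2]+[0]); print("bench",q[0]*c+q[1]*s,-q[0]*s+q[1]*c,q[2])
print(blobs("scene",im,(225,175,300,250)))
a=cv2.imread("pics/scene3.png")[120:225,225:315];cv2.imwrite("pics/z3.png",cv2.resize(cv2.convertScaleAbs(a,alpha=1.6),None,fx=5.6,fy=5.6,interpolation=cv2.INTER_CUBIC))
E
```

```text
t: 4.25
tcp_pos: [0.4777, 0.2229, 0.2119]
tool_rot: [0.135, 0.991, -0.0, -0.001]
force: [0.1, 0.1, -0.1]
finger_gap: 0.0
bench -8.354379386600261e-05 -0.0634458544505793 0.21215591829892602
{'red': [(np.float64(270.6), np.float64(215.8), 28), (np.float64(275.8), np.float64(220.5), 12)], 'amber': [(np.float64(272.4), np.float64(202.2), 71)], 'green': [(np.float64(261.3), np.float64(205.1), 15)], 'blue': [], 'violet': [(np.float64(265.1), np.float64(190.7), 12)]}
```

View pics/z3.png

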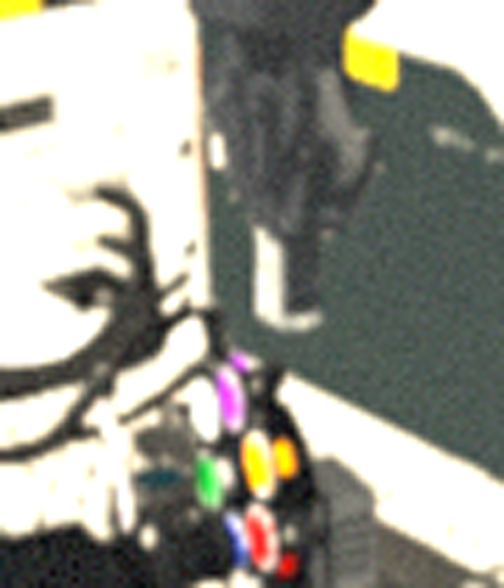

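The wheel now sits at a click with blue in the beam. The upper tabs are at zoom (212,320) and (262,378), and the finger is clear to the right of the right-hand one. Next I'll push that tab one full step to the left.

```bash
python3 -m inch '[0,0,-2,0,0,0,-1.5,0,0,0,-0.5,0,0,0,0,0]'; python3 -m inch '[0.16,0.58,0,0,0.16,0.58,0,0,0.16,0.58,0,0,0.16,0.58,0,0,0.16,0.58,0,0,0.16,0.58,0,0,0.16,0.58,0,0]';  python3 -m inch '[0.16,0.58,0,0,0.16,0.58,0,0,0.16,0.58,0,0,0.13,0.48,0,0,0.11,0.38,0,0,0.11,0.38,0,0,0,0,0,0]'
python3 - <<'E'
from h import *
im,d=optics.snapshot("scene"); cv2.imwrite("pics/scene4.png",im[:,:,::-1])
p=[.4955,.2848,-.2728];c,s=np.cos(p[2]),np.sin(p[2])
q=manip.sense()["tcp_pos"]-np.array(p[:2]+[0]); print("bench",q[0]*c+q[1]*s,-q[0]*s+q[1]*c,q[2])
a=cv2.imread("pics/scene4.png")[120:225,225:315];cv2.imwrite("pics/z4.png",cv2.resize(cv2.convertScaleAbs(a,alpha=1.6),None,fx=5.6,fy=5.6,interpolation=cv2.INTER_CUBIC))
E
```

```text
t: 4.8
tcp_pos: [0.4783, 0.2247, 0.1719]
tool_rot: [0.134, 0.991, -0.0, -0.0]
force: [0.3, 0.4, -0.4]
finger_gap: 0.004
t: 5.68
tcp_pos: [0.4912, 0.2653, 0.1756]
tool_rot: [0.134, 0.991, 0.001, 0.003]
force: [0.1, -0.1, -0.2]
finger_gap: -0.004
t: 6.55
tcp_pos: [0.498, 0.2951, 0.1723]
tool_rot: [0.134, 0.991, 0.0, 0.0]
force: [0.0, 0.4, -0.3]
finger_gap: -0.001
bench -0.0004458748635735861 0.010385439711866071 0.17227230274711958
```

View pics/z4.png

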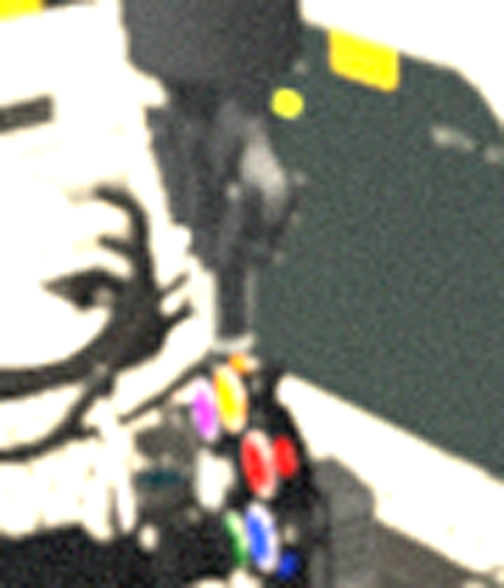

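```bash
python3 -m inch '[0,0,2,0,0,0,4,0,0,0,1,0,-0.6,1.5,0,0,-0.6,1.5,0,0,-0.6,1.5,0,0,-0.6,1.5,0,0,-0.73,1.58,0,0,0,0,0,0]'
python3 - <<'E'
from h import *
p=[.4955,.2848,-.2728];c,s=np.cos(p[2]),np.sin(p[2])
B=lambda P:np.round([(P[0]-p[0])*c+(P[1]-p[1])*s,-(P[0]-p[0])*s+(P[1]-p[1])*c,P[2]],4)
q,e=tri((242.7,187.8),(199.0,222.5));print("knob",q,B(q),e)
im,d=optics.snapshot("scene"); cv2.imwrite("pics/scene5.png",im[:,:,::-1])
print("tcp",B(manip.sense()["tcp_pos"]))
a=cv2.imread("pics/scene5.png")[120:230,215:315];cv2.imwrite("pics/z5.png",cv2.resize(cv2.convertScaleAbs(a,alpha=1.6),None,fx=5.4,fy=5.4,interpolation=cv2.INTER_CUBIC))
a=cv2.imread("pics/top0.png")[205:250,180:250];cv2.imwrite("pics/top0k.png",cv2.resize(cv2.convertScaleAbs(a,alpha=1.6),None,fx=10,fy=10,interpolation=cv2.INTER_CUBIC))
E
```

```text
t: 7.72
tcp_pos: [0.4657, 0.3721, 0.2421]
tool_rot: [0.133, 0.991, -0.0, -0.0]
force: [0.6, -0.8, 0.2]
finger_gap: -0.001
knob [0.45941448 0.33612623 0.13305976] [-0.0486  0.0397  0.1331] 0.004079809780052848
tcp [-0.0516  0.0754  0.2422]
```

View pics/z5.png

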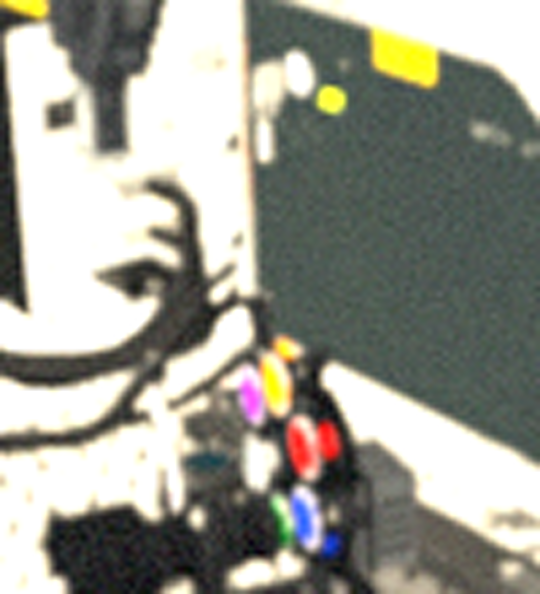

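View pics/top0k.png

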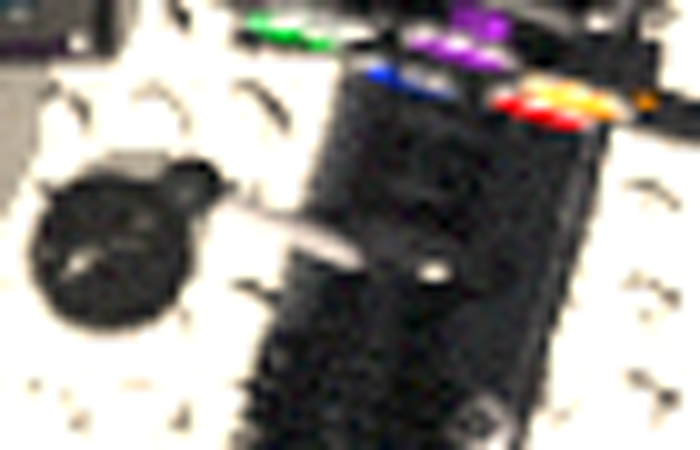

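Green is at the bottom of the wheel, showing in zoom at (285,520) behind the tube. The knob triangulates to within 2.5 mm of where it should be. Now I'll come down left of the knob and push it right.

```bash
python3 -m inch '[0,0,-3,0,0,0,-3,0,0,0,-2.5,0,0,0,-1.6,0,0,0,0,0]'; python3 -m inch '[-0.22,-0.77,0,0,-0.22,-0.77,0,0,-0.22,-0.77,0,0,-0.22,-0.77,0,0,-0.22,-0.77,0,0]';  python3 -m inch '[-0.22,-0.77,0,0,-0.22,-0.77,0,0,-0.22,-0.77,0,0,-0.22,-0.77,0,0,-0.16,-0.58,0,0,0,0,0,0]'
python3 - <<'E'
from h import *
p=[.4955,.2848,-.2728];c,s=np.cos(p[2]),np.sin(p[2])
B=lambda P:np.round([(P[0]-p[0])*c+(P[1]-p[1])*s,-(P[0]-p[0])*s+(P[1]-p[1])*c,P[2]],4)
im,d=optics.snapshot("scene"); cv2.imwrite("pics/scene6.png",im[:,:,::-1])
print("tcp",B(manip.sense()["tcp_pos"]))
a=cv2.imread("pics/scene6.png")[130:240,215:315];cv2.imwrite("pics/z6.png",cv2.resize(cv2.convertScaleAbs(a,alpha=1.6),None,fx=5.4,fy=5.4,interpolation=cv2.INTER_CUBIC))
E
```

```text
t: 8.4
tcp_pos: [0.4662, 0.37, 0.1403]
tool_rot: [0.134, 0.991, -0.001, -0.001]
force: [-0.0, 0.8, 0.1]
finger_gap: 0.005
t: 9.02
tcp_pos: [0.4553, 0.3315, 0.1415]
tool_rot: [0.134, 0.991, -0.0, 0.0]
force: [-0.4, 0.3, 1.2]
finger_gap: -0.002
t: 9.78
tcp_pos: [0.4448, 0.295, 0.1412]
tool_rot: [0.134, 0.991, -0.0, -0.0]
force: [0.7, -0.3, -0.0]
finger_gap: -0.0
tcp [-0.0514 -0.0035  0.1413]
```

View pics/z6.png

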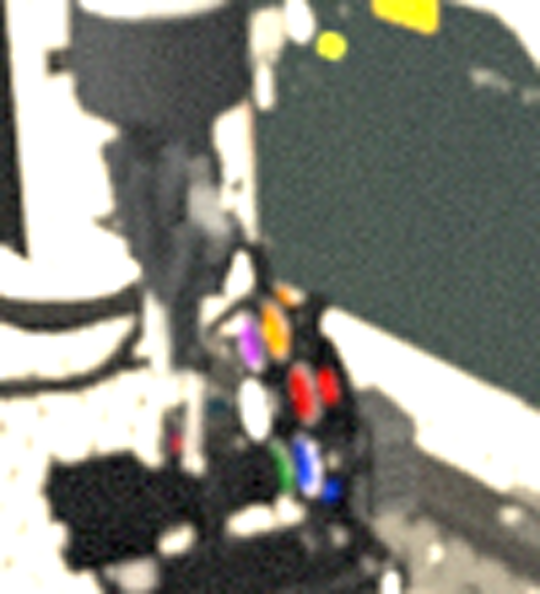

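```bash
python3 -m inch '[-0.08,-0.29,0,0,-0.08,-0.29,0,0,-0.08,-0.29,0,0,0,0,0,0]'; python3 -m inch '[-0.05,-0.19,0,0,0,0,0,0]';python3 -m inch '[-0.05,-0.19,0,0,0,0,0,0]'
```

```text
t: 10.32
tcp_pos: [0.4427, 0.2866, 0.1413]
tool_rot: [0.134, 0.991, -0.0, -0.0]
force: [0.1, -0.5, 0.6]
finger_gap: 0.004
t: 10.58
tcp_pos: [0.4422, 0.2849, 0.1413]
tool_rot: [0.134, 0.991, -0.0, -0.0]
force: [-0.5, -0.0, -0.4]
finger_gap: -0.002
t: 10.82
tcp_pos: [0.4418, 0.283, 0.1413]
tool_rot: [0.134, 0.991, -0.0, -0.0]
force: [0.7, 1.0, 0.5]
finger_gap: -0.001
```

Run:
```python
from h import *
p=[.4955,.2848,-.2728];c,s=np.cos(p[2]),np.sin(p[2])
B=lambda P:np.round([(P[0]-p[0])*c+(P[1]-p[1])*s,-(P[0]-p[0])*s+(P[1]-p[1])*c,P[2]],4)
im,d=optics.snapshot("scene"); cv2.imwrite("pics/scene7.png",im[:,:,::-1])
print("tcp",B(manip.sense()["tcp_pos"]))
a=cv2.imread("pics/scene7.png")[165:240,220:300];cv2.imwrite("pics/z7.png",cv2.resize(cv2.convertScaleAbs(a,alpha=1.6),None,fx=7.5,fy=7.5,interpolation=cv2.INTER_CUBIC))
```

```text
tcp [-0.0512 -0.0162  0.1413]
```

View pics/z7.png

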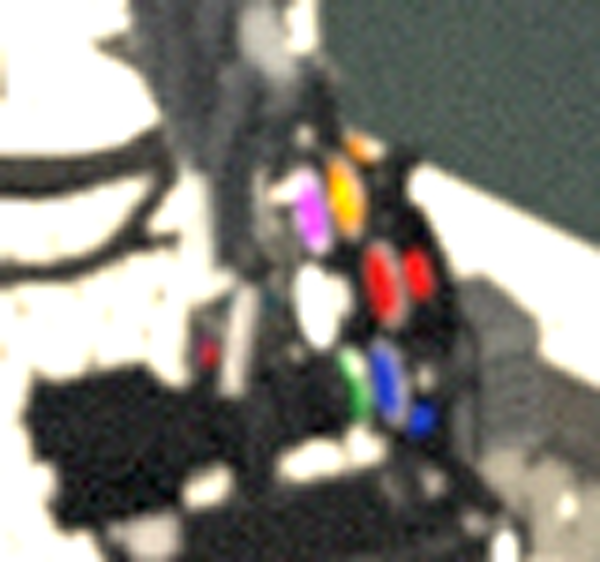

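```bash
for i in 1; do python3 -m inch '[-0.08,-0.29,0,0,-0.08,-0.29,0,0,0,0,0,0]'; done; python3 -m inch '[-0.05,-0.19,0,0,0,0,0,0]'; python3 -m inch '[-0.05,-0.19,0,0,0,0,0,0]'|grep -E "force|tcp"
```

```text
t: 11.25
tcp_pos: [0.4403, 0.2774, 0.1413]
tool_rot: [0.134, 0.991, 0.0, 0.0]
force: [0.0, 1.3, -0.9]
finger_gap: -0.005
t: 11.5
tcp_pos: [0.4404, 0.2767, 0.1415]
tool_rot: [0.135, 0.991, 0.002, 0.001]
force: [-0.1, 6.1, -1.1]
finger_gap: 0.001
tcp_pos: [0.4404, 0.2761, 0.1415]
force: [-0.1, 10.8, -3.3]
```

The force climbs to 11 N over 2 mm, so the lever is at its stop. I'll back off to the left, then lift, and check.

```bash
python3 -m inch '[0.11,0.38,0,0,0.22,0.77,0,0,0.22,0.77,0,0,0,0,3,0,0,0,5,0,0,0,4,0,-0.6,2,0,0,-1.5,4,0,0,-2,5,0,0,-2,5,0,0,-2,5,0,0,-2,5,0,0,0,0,0,0]'
python3 - <<'E'
from h import *
for n in("scene","top"):
    im,d=optics.snapshot(n); cv2.imwrite(f"pics/{n}8.png",im[:,:,::-1]); print(n,blobs(n,im,(225,175,300,250) if n=="scene" else (180,195,270,230)))
a=cv2.imread("pics/scene8.png")[165:245,220:300];b=cv2.imread("pics/top8.png")[185:265,180:260]
cv2.imwrite("pics/z8.png",cv2.resize(cv2.convertScaleAbs(np.hstack([a,b]),alpha=1.5),None,fx=5,fy=5,interpolation=cv2.INTER_CUBIC))
for q in [(-.051,-.041,.131)]:
    p=[.4955,.2848,-.2728];c,s=np.cos(p[2]),np.sin(p[2]);P=np.array([p[0]+c*q[0]-s*q[1],p[1]+s*q[0]+c*q[1],q[2]])
    print("knob exp zoom",(np.array(proj("scene",P))-(220,165)+.5)*5,(np.array(proj("top",P))-(180,185)+.5)*5+[400,0])
E
```

```text
t: 13.38
tcp_pos: [0.3415, 0.5558, 0.2609]
tool_rot: [0.132, 0.991, 0.0, -0.0]
force: [-0.3, -0.3, -0.5]
finger_gap: 0.002
scene {'red': [(np.float64(272.2), np.float64(202.1), 63), (np.float64(247.5), np.float64(212.0), 6)], 'amber': [(np.float64(267.1), np.float64(184.4), 13), (np.float64(265.2), np.float64(191.0), 32)], 'green': [], 'blue': [(np.float64(270.8), np.float64(215.9), 21), (np.float64(275.8), np.float64(220.5), 10)], 'violet': [(np.float64(261.0), np.float64(193.2), 12)]}
top {'red': [(np.float64(241.0), np.float64(211.9), 16), (np.float64(234.1), np.float64(213.4), 8)], 'amber': [(np.float64(202.1), np.float64(199.4), 9), (np.float64(220.8), np.float64(204.5), 22), (np.float64(221.2), np.float64(208.9), 15)], 'green': [], 'blue': [(np.float64(235.7), np.float64(216.2), 13)], 'violet': []}
knob exp zoom [173.11473991 185.35424958] [665.98792673 245.92504315]
```

View pics/z8.png

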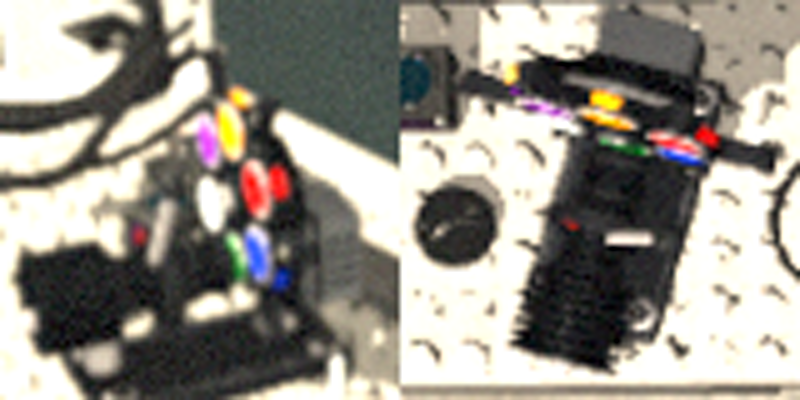

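Run:
```python
from h import *
p=[.4955,.2848,-.2728];c,s=np.cos(p[2]),np.sin(p[2])
for a in (30,24,18,10):
  for r in (.0745,.082):
    x,y,z=-.051,-r*np.sin(np.radians(a)),.06+r*np.cos(np.radians(a));P=np.array([p[0]+c*x-s*y,p[1]+s*x+c*y,z])
    print(a,r,np.round((np.array(proj("scene",P))-(225,180)+.5)*14),np.round((np.array(proj("top",P))-(215,220)+.5)*14+[420,0]))
a=cv2.imread("pics/scene8.png")[180:220,225:255];b=cv2.imread("pics/top8.png")[220:260,215:242]
cv2.imwrite("pics/z9.png",cv2.resize(cv2.convertScaleAbs(np.hstack([a,b]),alpha=2.5),None,fx=14,fy=14,interpolation=cv2.INTER_CUBIC))
```

```text
30 0.0745 [409. 335.] [656. 198.]
30 0.082 [415. 309.] [675. 199.]
24 0.0745 [393. 299.] [613. 184.]
24 0.082 [397. 270.] [627. 183.]
18 0.0745 [377. 267.] [568. 170.]
18 0.082 [380. 235.] [577. 168.]
10 0.0745 [356. 231.] [506. 151.]
10 0.082 [356. 195.] [508. 147.]
```

View pics/z9.png

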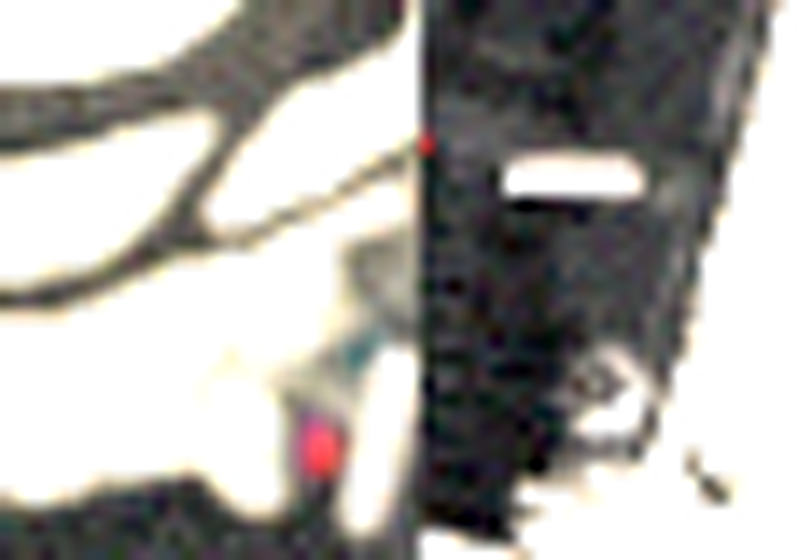

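The lever matches the 30° prediction for fully right: its visible steel ends at zoom (645,178), where the knob outline should start. The wheel's glasses sit at the same pixels as at the previous click, but one place further on, and the dust cap and cube haven't moved. I'm handing in.

```bash
python3 -c "
from station import job; print(job.sign_off())"
```

```text
the job is handed in; nothing more can be done
None
```

The green filter is clicked into the beam and the shutter lever is over at the white-mark stop. I handed the job in at about 13.5 s of the 54 s allowed.

- **Wheel:** It was stuck between two clicks, about 17° short of blue. With the gripper closed I pushed one upper tab left until the wheel clicked at blue. I then pushed the next tab left one full step, which brought green to the bottom. The shutter stayed shut throughout, and the fingertips stayed above the glasses.
- **Shutter:** I pushed the lever right until the force rose to about 11 N at the stop, then backed off left, lifted and moved well clear.

**Last checks:**
- **Green in the beam:** The visible glasses are within 0.3 px of where their neighbours stood at the previous click. Green shows half hidden behind the lens tube, with blue to its lower right as expected.
- **Lever fully over:** The top view puts the lever at about 30° right. I couldn't see the white mark itself, so this rests on the lever angle and the stop force.
- **Loose things:** By eye, the dust cap and filter cube are where they started. I didn't check the cap screw, objective lens or lens cleaner individually, but the arm never went near the lens or the cleaner.
- **Forces:** About 11 N was the highest reading, and the force was near zero once I had backed off.

Nothing failed. The only mismatch was the knob, which measured about 2.5 mm from its nominal position, with the two camera views disagreeing by about 4 mm.

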